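# Weigh the wreath trophy on the sprung hook scale

### The arm

A 7-joint arm with a two-finger parallel gripper is mounted at the origin on the work surface. World frame = base frame: x ahead of the robot, y to its left, z up, the work surface at z = 0. Lengths are in m, angles in degrees, forces in N, time in s.
With the tool pointing down it reaches from about 0.35 to 0.9 m from the base axis. Payload 8.1 kg.
Tool frame: the origin (TCP) lies at the very end of the fingers, on their centre line; the grasp point (between the pads) lies 19 mm behind it; z points along the fingers, y is the line along which they close (so a half turn about z gives the same grasp; the last joint's range is limited). The gripper opens to 92 mm and grips with 3 to 60 N. Pads are 19 mm wide; open, the fingers measure 130 mm over their backs; the gripper's body (75 mm by 190 mm) begins 47 mm behind the grasp point.
Start: joints at [60.814, 24.895, 1.432, 90.138, -0.665, 64.973, -4.303], TCP at [0.247, -0.574, 0.227] pointing down, gripper open.
Joint ranges: [-149.89, 149.89], [-25.12, 119.58], [-72.63, 75.52], [4.76, 147.25], [-75.54, 255.54], [6.69, 114.76], [-157.13, 157.13]. Speed limits (degrees/s): [127.2, 127.2, 172.46, 172.46, 180, 180, 180].

### API

Orientations are given as a 3x3 rotation matrix whose columns are the frame's x, y, z axes.
In Python, from station import bot, optics gives the robot as it stands.
- The arm moves only by the tool carry_out, never from a script. Its argument "moves" is a list of rows, each a list of 6 numbers: the shift along the tool's x, y, z in m, then the turn, a rotation vector about the tool's x, y, z in degrees. A call has 1 to 20 rows; each row is the pose to reach, as a shift and turn from the pose commanded when the call began, along the tool's axes at that moment; what a row does not reach only later rows make up. A row lasts 1/8 s, in which the tool goes at most 62.5 mm and 10.7 degrees, less where a joint would pass 70% of its speed; a pose out of reach is approached as far as the arm can. A call with a gripper value outside its range is refused whole. "claw" is the closure, from -1 (fully open) to 1 (shut), set as the call begins (left out, the last holds). The fingers move at their own pace and stop on an object; "force" is the grip in N (left out, the last holds). Time passes only in rows, so rows that repeat a pose let the fingers close. It gives the time, the measured TCP pose, the force, the opening and the grip force at its end, in the units of the state.
- bot.get_obs(): the state, without advancing time (a new reading comes with each control period).
- optics.grab_frame(name): name is "scene" or "top"; returns (picture, depth): 480x640x3 uint8, red, green, blue; 480x640 float32, m along the optical axis (not along the pixel's ray), 0 where there is no reading.
- optics.camera_model(name): a dict with "fov_y" (degrees; the focal length in pixels is half the picture's height over the tangent of half this angle, whatever the lens; pixels are square), "cx", "cy" (the principal point, pixels), "distortion" ([k1, k2, p1, p2, k3] as OpenCV has them; the pictures are not rectified), "world_from_camera" (4x4, takes a point from camera to world coordinates). Camera axes: x right, y up, looking along -z (the intrinsics and any distortion apply to the point x, -y, -z); pixel columns grow to the right and rows downward; lengths in m; the calibration is good to about 2 mm. A picture is of the moment at which its call begins. camera_model takes no time and is no camera call.
- bot.job_done(): hands the job in; it is judged then, once.
The state is a dict: "clock": time; "joint_pos": joint angles; "qd": joint speeds; "joint_torque": joint torques, N m; "eef_pos": TCP position; "ee_rot": TCP orientation; "ft_force": force on the tool from outside, world axes, zero at the start; "moment": the same for the moment, N m; "grip_width": finger opening in m; "grip_force": force on a finger pad.
Only numpy, scipy, OpenCV 4.12 (cv2) and the standard library are available. Lean on these libraries where they do the work, as an engineer would, in place of code of your own. Each camera call takes 0.05 s, during which the arm holds its last target. There are 200 camera calls.

### The job

Weigh the trophy that has an open wreath: hang it by the wreath on the hook of the spring scale, lowering it until the hook carries its whole weight before you let go, so that the hook neither jumps nor is pushed past its range, and leave it hanging free and still for at least a second and a half. Then take hold of it again, lift it off the hook and set it down gently, upright, in the empty compartment of the divided tray. Leave the other things where they are.

Things in the scene. Friction and masses are not known exactly. Their poses are not given: they have to be found in the camera images.
- trophy: Wreath trophy, 158 mm tall, 200 to 640 g (unknown), loose, upright. Wooden plinth 60 x 60 x 28 mm, thin stem, upright open brass wreath, square brass spire on top. Origin: centre of the plinth's underside; z up; the wreath lies in the y-z plane, x goes straight through its opening (both x directions are alike). Its centre of mass is on its axis: it hangs upright.
- spire (a point): Grip point on the spire, 148 mm above the trophy's underside, on its axis. The spire is 16 x 16 mm, from 118 to 158 mm. Fingertips reaching at most 20 mm below this point stay clear of the hook.
- arch (a point): Underside of the top of the wreath's opening, 113 mm above the trophy's underside, on its axis: rests on the saddle. The wreath is 10 mm round bar, 58 mm wide outside; the opening is 38 mm wide and 38 mm high (75 to 113 mm above the underside), its top a pointed arch that centres itself on a hook.
- scale: Spring scale, fixed to the table: dark steel base plate 210 x 140 x 16 mm (x = -50 to 160 mm) and a column 50 x 70 mm, 270 mm tall, its axis at x = 135 mm (face at 110 mm). Origin: on the table straight under the hook's saddle; z up; the hook points to -x, away from the column.
- saddle (a point): Top of the hook's low point, where a hung thing rests; 235 mm above the table when empty; sinks with the hook. Axes as the scale. The hook is a 6 mm round bar at y = 0: level from the column, 12 mm higher than the low point, dipping from x = 22 mm to the low point at x = 0, rising to a free tip at x = -16 mm, 12 mm (15 with its round end) higher. A ring goes over the tip from -x and is lowered.
- hook (a joint): How far the hook is pulled down, in m: 0 empty (upper stop), about 0.010 m per newton (spring 100 N/m, lightly damped), hard stop at 0.090. Its rated range ends at 0.075 (7.5 N). A trophy of 200 to 640 g pulls it down 20 to 63 mm.
- tray: White plastic tray fixed to the table, 150 x 290 x 45 mm outside, walls and floor 5 mm, split by a wall across the middle of its long side (y) into two compartments, each about 140 x 137 mm inside. Origin: centre of its underside.
- free_cell (a point): Centre of the floor (5 mm above the table) of the empty compartment of the tray; same axes as the tray. The compartment towards the tray's -y holds a trophy already weighed.
- cup_trophy: Bystander: trophy on the same plinth with a two-handled cup on top, 123 mm tall, 94 mm wide over the handles, loose. Origin: centre of its underside.
- ball_trophy: Bystander: small trophy with a ball on top, 89 mm tall, standing in the tray's other compartment. Origin: centre of its underside.
- pin: Bystander: wooden bowling pin, 191 mm tall, 72 mm thick, standing. Origin: centre of its underside.
- plaque: Bystander: wooden award plaque 140 x 110 x 18 mm lying flat. Origin: centre of its underside.
- medal: Bystander: medal, a brass disc 64 mm across and 9 mm thick, lying flat. Origin: centre of its underside.
Not all that is in view belongs to the job. What is shaped like the trophy but orange or red is not meant.

How it is judged (in metres and radians):
On the way, in this order (a step that is already met when the one before it is completed fails the run):
1. the trophy hangs on the hook by its wreath, hands off, and everything has come to rest for 1 s (contact force between the fingers and trophy below 0.05 N and contact force between trophy and hook above 1.5 N and distance between arch and saddle below 0.008 m and value of joint hook above 0.015 m and velocity of joint hook between -0.015 and 0.015 m/s and linear speed of trophy below 0.04 m/s and angle between trophy's own z axis and vertical below 0.25 rad), for 1 s.
2. the trophy is held by the fingers, clear of the hook, which is back at its upper stop (contact force between the fingers and trophy above 0.5 N and contact force between trophy and scale below 0.02 N and value of joint hook below 0.003 m and distance between arch and saddle above 0.02 m), for 0.1 s.
At the end, for the whole second after the job is handed in: The wreath trophy stands upright (within 0.06 rad) flat on the floor of the tray's empty compartment (its centre within 45 mm of the compartment's centre along each side, underside within 4 mm of the floor), at rest and released; the hook is empty and back within 3 mm of its upper stop (x of trophy in the frame of free_cell between -0.045 and 0.045 m and y of trophy in the frame of free_cell between -0.045 and 0.045 m and z of trophy in the frame of free_cell below 0.004 m and angle between trophy's own z axis and vertical below 0.06 rad and linear speed of trophy below 0.02 m/s and contact force between the fingers and trophy below 0.05 N and value of joint hook below 0.003 m); the robot touches nothing.
It fails at once if the hook jumps or bounces (moves faster than 0.06 m/s) while the trophy is on it and not touched by the fingers (contact force between the fingers and trophy below 0.05 N and contact force between trophy and hook above 0.05 N and (velocity of joint hook above 0.06 m/s or velocity of joint hook below -0.06 m/s)).
It fails at once if the scale is overloaded: the hook is pulled past its rated 75 mm, or the trophy is forced against it with more than 15 N (value of joint hook above 0.075 m or contact force between trophy and hook above 15 N).
It fails at once if the trophy falls: it moves faster than 0.35 m/s while the fingers do not touch it (contact force between the fingers and trophy below 0.05 N and linear speed of trophy above 0.35 m/s).
It fails at once if a bystander is moved by more than 20 mm (distance of any of cup_trophy, ball_trophy, pin, plaque, medal from where it was at the start of the episode above 0.02 m).
It also fails if it takes over 72 s, if anything falls off the work surface, if the arm or the gripper's body presses on something with over 40 N, if the wrist force passes 120 N, or if a joint passes its speed limit or range.

## Working session

There is one attempt and no reset: what is moved stays moved. The work goes in short steps, Python scripts to look and compute and a tool call to move; the robot and the scene stay as the last step left them, time stands still between calls to the robot, and variables do not carry over. Pictures are saved under pics/ and viewed, at most 10 in all, crops included, and the job is handed in when it is done.

Besides the shell and the picture viewer there is one more tool, called by a JSON object that holds its "fn" and its "kwargs", one argument or row to a line. carry_out: Moves the arm, as the interface text tells. Its arguments: {"type":"object","properties":{"moves":{"type":"array","items":{"type":"array","items":{"type":"number"}}},"claw":{"type":"number"},"force":{"type":"number"}},"required":["moves"]}

```bash
ls; mkdir -p pics
cat > h.py <<'E'
import numpy as np, cv2
from station import bot, optics
def snap(n,f):
    im,d=optics.grab_frame(n); cv2.imwrite(f'pics/{f}.png',im[...,::-1]); np.save(f'pics/{f}.npy',d); return im,d
def world(n,uv,d):
    m=optics.camera_model(n); f=240/np.tan(np.radians(m['fov_y'])/2)
    K=np.array([[f,0,m['cx']],[0,f,m['cy']],[0,0,1]]); uv=np.atleast_2d(np.float64(uv))
    p=cv2.undistortPoints(uv[:,None],K,np.array(m['distortion']))[:,0]
    d=np.atleast_1d(d); c=np.c_[p[:,0]*d,-p[:,1]*d,-d,np.ones(len(p))]
    return (c@np.array(m['world_from_camera']).T)[:,:3]
def pixel(n,P):
    m=optics.camera_model(n); f=240/np.tan(np.radians(m['fov_y'])/2)
    K=np.array([[f,0,m['cx']],[0,f,m['cy']],[0,0,1]])
    c=np.c_[np.atleast_2d(P),np.ones(len(np.atleast_2d(P)))]@np.linalg.inv(np.array(m['world_from_camera'])).T
    return cv2.projectPoints(np.c_[c[:,0],-c[:,1],-c[:,2]][:,None],np.zeros(3),np.zeros(3),K,np.array(m['distortion']))[0][:,0]
def cloud(n,d):
    v,u=np.nonzero(d>0); return np.c_[u,v],world(n,np.c_[u,v],d[v,u])
E
python3 - <<'E'
from h import *
snap('scene','s0');snap('top','t0')
for n in('scene','top'):print(optics.camera_model(n))
o=bot.get_obs();print(o['clock'],o['eef_pos'],o['ee_rot'],o['ft_force'])
E
```

```text
pics
{'fov_y': 42.26232385622139, 'cx': 313.2087947601835, 'cy': 238.28176829692376, 'distortion': array([-0.13204604,  0.        ,  0.        ,  0.        ,  0.        ]), 'world_from_camera': array([[ 0.6286987 , -0.62197898,  0.46677628,  1.2412814 ],
       [ 0.77746372,  0.51582721, -0.35982279, -0.58913952],
       [-0.01697369,  0.58912174,  0.80786599,  1.34352883],
       [ 0.        ,  0.        ,  0.        ,  1.        ]])}
{'fov_y': 55.621972895353224, 'cx': 317.7968433735009, 'cy': 236.01243142089498, 'distortion': array([0.00539824, 0.        , 0.        , 0.        , 0.        ]), 'world_from_camera': array([[-0.00642731,  0.99520078, -0.09764265,  0.46663514],
       [-0.9999162 , -0.00529889,  0.01181155, -0.05700705],
       [ 0.01123746,  0.09771039,  0.99515145,  1.15942109],
       [ 0.        ,  0.        ,  0.        ,  1.        ]])}
0.1 [ 0.24706439 -0.5736      0.2260354 ] [[ 9.18431255e-01  3.95580019e-01 -6.91576090e-04]
 [ 3.95580597e-01 -9.18430427e-01  1.24158523e-03]
 [-1.44018212e-04 -1.41388477e-03 -9.99998990e-01]] [ 0.19219914  0.31582549 -0.03006671]
```

View pics/s0.png

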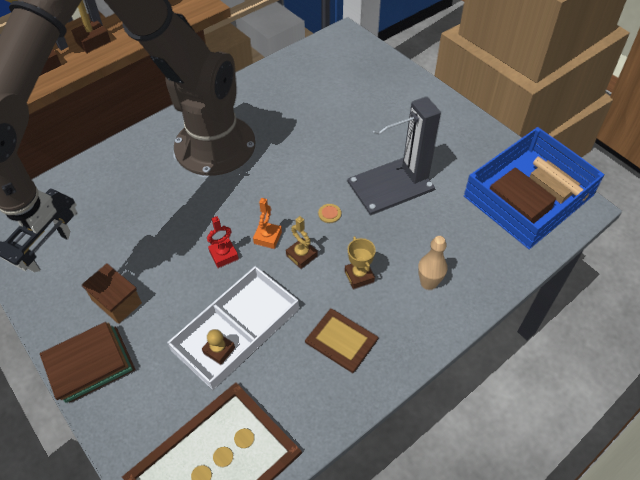

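View pics/t0.png

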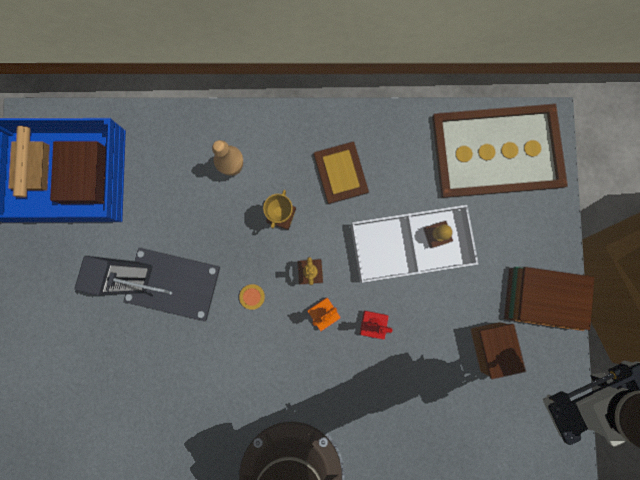

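Scene: candidates are the brass wreath trophy (301,243), orange look-alike (266,225), red look-alike (221,243), cup (360,262), ball trophy (216,343). I choose the brass one at (301,243), which is (311,270) in the top view. The scale hook tip is at (377,133), the empty cell at (262,302).

Run:
```python
from h import *
s=cv2.imread('pics/s0.png');t=cv2.imread('pics/t0.png')
a=cv2.resize(s[205:275,260:340],(400,350),interpolation=2); b=cv2.resize(t[250:300,280:340],(400,333),interpolation=2)
c=cv2.resize(s[90:220,340:450],(400,473),interpolation=2)[:250]; d=cv2.resize(t[235:335,70:230],(400,250),interpolation=2)
cv2.imwrite('pics/crop1.png',np.vstack([np.hstack([a[:333],b]),np.hstack([c,d])]))
dt=np.load('pics/t0.npy');ds=np.load('pics/s0.npy')
ut,Pt=cloud('top',dt);us,Ps=cloud('scene',ds)
def box(U,P,u0,u1,v0,v1,z0,z1):
    m=(U[:,0]>=u0)&(U[:,0]<=u1)&(U[:,1]>=v0)&(U[:,1]<=v1)&(P[:,2]>z0)&(P[:,2]<z1);return P[m]
def rect(P):
    r=cv2.minAreaRect(np.float32(P[:,:2]*1000));return len(P),np.round(r[0],1),np.round(r[1],1),round(r[2],1),P[:,2].mean().round(4)
print('table',np.median(box(ut,Pt,350,400,330,345,-1,1)[:,2]))
for n,U,P,r in(('top',ut,Pt,(285,335,250,295)),('sc',us,Ps,(282,322,212,270))):
    print(n,'plinth',rect(box(U,P,*r,.022,.034)));q=box(U,P,*r,.05,.2)
    print(n,'upper',rect(q),q[:,2].max()); q=box(U,P,*r,.125,.2); print(n,'spire',q.mean(0),len(q))
    q=box(U,P,*r,.07,.118); e=np.linalg.svd(q[:,:2]-q[:,:2].mean(0))[2][0] if len(q)>2 else 0; print(n,'wreath',rect(q),e)
for n,U,P,r in(('top',ut,Pt,(120,225,240,325)),('sc',us,Ps,(340,440,150,215))): print(n,'base',rect(box(U,P,*r,.011,.022)))
for n,U,P,r in(('top',ut,Pt,(340,485,200,290)),('sc',us,Ps,(160,310,260,390))): print(n,'rim',rect(box(U,P,*r,.040,.049)))
for n,U,P,r in(('top',ut,Pt,(110,180,255,310)),('sc',us,Ps,(370,420,100,140))):
    q=box(U,P,*r,.225,.256);print(n,'hook',len(q));print(np.round(q[np.argsort(q[:,1])][::max(1,len(q)//15)],4))
    print('column',rect(box(U,P,60,160,230,310,.262,.28)) if n=='top' else rect(box(U,P,400,445,85,125,.262,.28)))
```

```text
table 0.0011933657872834624
top plinth (384, array([488.8, -49.4]), array([59.6, 59.9]), 3.6, np.float64(0.0281))
top upper (152, array([487.9, -50. ]), array([62.7, 15.4]), 1.2, np.float64(0.1279)) 0.1650462953572155
top spire [ 0.48868463 -0.04937671  0.15877633] 56
top wreath (82, array([487.9, -49. ]), array([62.8, 11.8]), 2.9, np.float64(0.1083)) [-0.99866859 -0.0515853 ]
sc plinth (316, array([491.5, -51.9]), array([65.9, 63.6]), 6.7, np.float64(0.0283))
sc upper (307, array([491.8, -51.4]), array([65.8, 17.8]), 3.7, np.float64(0.1113)) 0.1665820884836391
sc spire [ 0.4942455  -0.05261577  0.14706181] 105
sc wreath (161, array([491.8, -51.3]), array([65.8, 13.5]), 4.7, np.float64(0.093)) [0.99689352 0.07876113]
top base (4031, array([460.2, 295.6]), array([210.7, 139.9]), 76.5, np.float64(0.0161))
sc base (2227, array([458.8, 278.5]), array([327.4, 148. ]), 77.1, np.float64(0.0162))
top rim (784, array([ 557.9, -307.9]), array([152.3, 290.8]), 8.5, np.float64(0.0442))
sc rim (928, array([ 558.4, -309.8]), array([155. , 292.3]), 8.3, np.float64(0.0441))
top hook 330
[[0.4442 0.2
[... 211 characters left out ...]
6 0.3389 0.248 ]
 [0.505  0.3412 0.2311]
 [0.4607 0.342  0.2392]
 [0.495  0.3426 0.227 ]
 [0.4868 0.3433 0.2293]
 [0.4884 0.3441 0.2505]]
column (965, array([479.4, 371.7]), array([51.2, 70.2]), 77.1, np.float64(0.2694))
sc hook 217
[[0.4468 0.2222 0.2467]
 [0.4473 0.24   0.2325]
 [0.4488 0.2517 0.2405]
 [0.4562 0.2648 0.2484]
 [0.4604 0.2859 0.2422]
 [0.464  0.2999 0.2433]
 [0.4666 0.3148 0.2467]
 [0.4722 0.331  0.2447]
 [0.4809 0.3382 0.2362]
 [0.484  0.3406 0.2475]
 [0.4968 0.3418 0.2281]
 [0.4951 0.3433 0.2295]
 [0.4702 0.3458 0.2553]
 [0.4725 0.3476 0.2524]
 [0.4501 0.3513 0.2552]
 [0.4455 0.3556 0.2321]]
column (403, array([479.4, 371.4]), array([51.5, 79.3]), 78.1, np.float64(0.2696))
```

View pics/crop1.png

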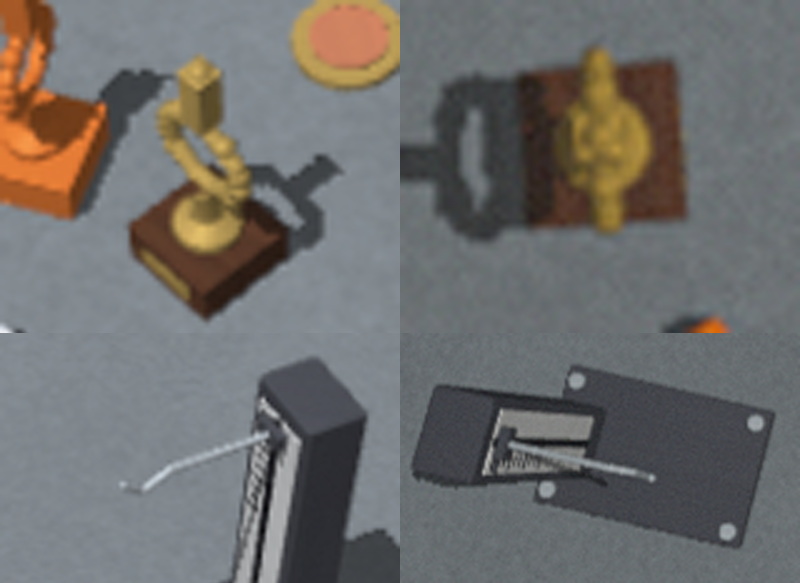

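The crop confirms it: brass trophy with an open wreath lying about along world x, at (0.489,-0.050). The empty hook points to about -y, with its saddle near (0.447,0.241). The empty cell's centre is about (0.548,-0.239).

```bash
cat >> h.py <<'E'
from scipy.spatial.transform import Rotation as Ro
def go(x,y,z,a,o=None,R0=None):
    "tool shift/turn to TCP x,y,z (world), tool pointing down, tool y axis at angle a deg (world)"
    if o is None:o=bot.get_obs()
    R=np.array(o['ee_rot']);c,s=np.cos(np.radians(a)),np.sin(np.radians(a))
    T=np.array([[-s,c,0],[c,s,0],[0,0,-1]])  # columns x,y,z
    T=np.column_stack([np.cross([c,s,0],[0,0,-1]),[c,s,0],[0,0,-1]])
    d=R.T@(np.array([x,y,z])-o['eef_pos']);r=Ro.from_matrix(R.T@T).as_rotvec(degrees=True)
    print(np.round(d,4),np.round(r,2))
E
python3 - <<'E'
from h import *
go(.4893,-.050,.30,3.2)
E
```

```text
[ 0.4296 -0.3852 -0.0735] [-8.00e-02 -4.00e-02 -6.99e+01]
```

{"fn": "carry_out", "kwargs": {
  "moves": [
    [0,0,-0.06,0,0,0],
    [0,0,-0.0735,0,0,0],
    [0.03,-0.027,-0.0735,0,0,-5],
    [0.07,-0.063,-0.0735,0,0,-12],
    [0.11,-0.099,-0.0735,0,0,-19],
    [0.15,-0.135,-0.0735,0,0,-26],
    [0.19,-0.171,-0.0735,0,0,-33],
    [0.23,-0.207,-0.0735,0,0,-40],
    [0.27,-0.243,-0.0735,0,0,-47],
    [0.31,-0.279,-0.0735,0,0,-54],
    [0.35,-0.315,-0.0735,0,0,-61],
    [0.39,-0.35,-0.0735,0,0,-66],
    [0.42,-0.375,-0.0735,0,0,-69],
    [0.4296,-0.3852,-0.0735,-0.08,-0.04,-69.9],
    [0.4296,-0.3852,-0.0735,-0.08,-0.04,-69.9],
    [0.4296,-0.3852,-0.0735,-0.08,-0.04,-69.9],
    [0.4296,-0.3852,-0.0735,-0.08,-0.04,-69.9]
  ],
  "claw": 0.1,
  "force": 30
}}

```text
clock: 2.22
eef_pos: [0.4891, -0.0518, 0.3002]
ee_rot: [[-0.053, 0.999, 0.001], [0.999, 0.053, -0.002], [-0.002, 0.0, -1.0]]
ft_force: [0.3, 0.5, -0.5]
grip_width: 0.0414
grip_force: 0.0
```

Run:
```python
from h import *
o=bot.get_obs();print(o['clock'],o['eef_pos'],o['grip_width'],o['ft_force']);go(.4893,-.050,.131,3.2,o)
```

```text
2.225 [ 0.48905742 -0.05179511  0.30018868] 0.041401524880423216 [ 0.31888824  0.46973239 -0.5278821 ]
[0.0021 0.0003 0.1692] [ 0.03  0.11 -0.15]
```

{"fn": "carry_out", "kwargs": {
  "moves": [
    [0.001,0,0.04,0,0,0],
    [0.002,0,0.08,0,0,0],
    [0.002,0,0.11,0,0,0],
    [0.002,0,0.135,0,0,0],
    [0.002,0,0.155,0,0,0],
    [0.002,0,0.165,0,0,0],
    [0.002,0,0.169,0,0,0],
    [0.002,0,0.169,0,0,0],
    [0.002,0,0.169,0,0,0]
  ]
}}

```text
clock: 3.35
eef_pos: [0.49, -0.0486, 0.1319]
ee_rot: [[-0.056, 0.998, 0.002], [0.998, 0.056, -0.001], [-0.002, 0.002, -1.0]]
ft_force: [0.2, -0.7, -0.2]
grip_width: 0.0416
grip_force: 0.0
```

Run:
```python
from h import *
i,d=snap('scene','s1');cv2.imwrite('pics/c1.png',cv2.resize(i[180:280,230:370,::-1],(700,500),interpolation=2))
o=bot.get_obs();print(o['clock'],o['eef_pos'],o['ft_force'])
```

```text
3.4 [ 0.48990043 -0.04852297  0.13185766] [ 0.42146096 -0.084039    0.52900455]
```

View pics/c1.png

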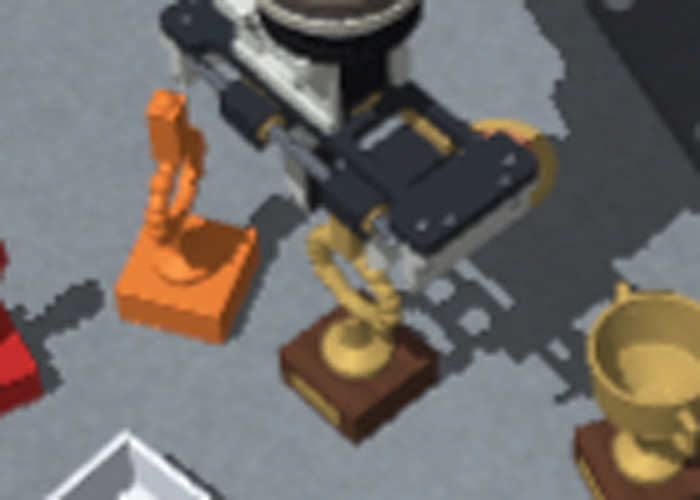

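The spire is between the fingers, above the wreath (crop (345,225)), and nothing else is close. Closing the gripper, then lifting.

{"fn": "carry_out", "kwargs": {
  "moves": [
    [0,0,0,0,0,0],
    [0,0,0,0,0,0],
    [0,0,0,0,0,0],
    [0,0,0,0,0,0],
    [0,0,0,0,0,0],
    [0,0,0,0,0,0],
    [0,0,0,0,0,0],
    [0,0,-0.01,0,0,0],
    [0,0,-0.03,0,0,0],
    [0,0,-0.06,0,0,0],
    [0,0,-0.1,0,0,0],
    [0,0,-0.14,0,0,0],
    [0,0,-0.18,0,0,0],
    [0,0,-0.21,0,0,0],
    [0,0,-0.23,0,0,0],
    [0,0,-0.235,0,0,0],
    [0,0,-0.235,0,0,0],
    [0,0,-0.235,0,0,0]
  ],
  "claw": 1,
  "force": 35
}}

```text
clock: 5.65
eef_pos: [0.4886, -0.0483, 0.365]
ee_rot: [[-0.056, 0.998, -0.001], [0.998, 0.056, -0.001], [-0.001, -0.001, -1.0]]
ft_force: [0.9, -0.6, -6.4]
grip_width: 0.0157
grip_force: 35.0
```

Run:
```python
from h import *
i,d=snap('scene','s2')
o=bot.get_obs();print(o['clock'],o['eef_pos'],o['ft_force'],o['grip_width'],o['grip_force'])
# pre-hook: 60 mm off the saddle on -x side
x=np.array([.233,.972]);S=np.array([.4475,.2413]);p=S-.075*x;print(p);go(*p,o['eef_pos'][2],-13.5,o)
U,P=cloud('scene',d);m=(abs(P[:,:2]-o['eef_pos'][:2]).max(1)<.06);print(P[m&(P[:,2]>.15)&(P[:,2]<.6)].min(0))
for lo,hi in((.2,.235),(.24,.27),(.30,.335)):
  q=P[m&(P[:,2]>lo)&(P[:,2]<hi)];print(lo,q.mean(0) if len(q) else 0,len(q))
```

```text
5.7 [ 0.48873054 -0.0482497   0.36515271] [-0.33136447 -0.29872917 -6.33655704] 0.016295490890759084 34.99884009361267
[0.430025 0.1684  ]
[ 2.196e-01 -4.650e-02 -2.000e-04] [-0.06  0.07 16.71]
[ 0.42947149 -0.09356856  0.23183848]
0.2 [ 0.50196917 -0.06311711  0.23380657] 7
0.24 [ 0.49926626 -0.05750243  0.25862906] 579
0.3 [ 0.49069008 -0.05241164  0.31693738] 140
```

{"fn": "carry_out", "kwargs": {
  "moves": [
    [0.01,-0.002,0,0,0,1],
    [0.03,-0.006,0,0,0,2.5],
    [0.06,-0.013,0,0,0,5],
    [0.09,-0.019,0,0,0,7],
    [0.12,-0.025,0,0,0,9],
    [0.15,-0.032,0,0,0,11],
    [0.18,-0.038,0,0,0,13.5],
    [0.2,-0.042,0,0,0,15.5],
    [0.215,-0.0455,0,0,0,16.5],
    [0.2196,-0.0465,0,0,0,16.7],
    [0.2196,-0.0465,0.01,0,0,16.7],
    [0.2196,-0.0465,0.03,0,0,16.7],
    [0.2196,-0.0465,0.055,0,0,16.7],
    [0.2196,-0.0465,0.075,0,0,16.7],
    [0.2196,-0.0465,0.085,0,0,16.7],
    [0.2196,-0.0465,0.087,0,0,16.7],
    [0.2196,-0.0465,0.087,0,0,16.7],
    [0.2196,-0.0465,0.087,0,0,16.7],
    [0.2196,-0.0465,0.087,0,0,16.7]
  ]
}}

```text
clock: 8.07
eef_pos: [0.4309, 0.1684, 0.2793]
ee_rot: [[0.233, 0.972, 0.002], [0.972, -0.233, -0.001], [-0.001, 0.002, -1.0]]
ft_force: [-0.5, -0.1, -6.4]
grip_width: 0.0157
grip_force: 35.0
```

Run:
```python
from h import *
i,d=snap('scene','s3');j,e=snap('top','t3')
o=bot.get_obs();print(o['clock'],o['eef_pos'],o['ft_force'],o['grip_width'])
x=np.array([.233,.972]);p=np.array(o['eef_pos'][:2])
print('arch px',pixel('scene',[[*p,o['eef_pos'][2]-.019]]),'saddle px',pixel('scene',[[.4475,.2413,.235]]),'tip',pixel('scene',[[.4475-.016*.233,.2413-.016*.972,.247]]))
a=cv2.resize(i[80:220,320:440,::-1],(514,600),interpolation=2);cv2.imwrite('pics/c3.png',a)
for n,dd in(('scene',d),('top',e)):
  U,P=cloud(n,dd);m=(abs(P[:,:2]-p).max(1)<.05)
  for lo,hi in((.1,.16),(.165,.18),(.18,.2),(.222,.262)):
    q=P[m&(P[:,2]>lo)&(P[:,2]<hi)]
    if len(q)>5: r=cv2.minAreaRect(np.float32(q[:,:2]*1000));print(n,lo,len(q),np.round(r,1) if 0 else r,q[:,2].mean(),q[:,2].min())
```

```text
8.175 [0.43078724 0.16841207 0.2791626 ] [ 0.58194562  0.28252414 -5.90072949] 0.015763638669823585
arch px [[352.83326122 134.30243091]] saddle px [[378.49068529 132.10389769]] tip [[373.24001278 130.6197087 ]]
scene 0.1 79 ((444.8524169921875, 149.86865234375), (79.42935180664062, 45.390533447265625), 34.978065490722656) 0.15455934233216898 0.14527532073507676
scene 0.165 328 ((432.50225830078125, 165.98526000976562), (62.640777587890625, 69.38660430908203), 76.08592987060547) 0.17425645830985337 0.16500576567342473
scene 0.18 124 ((432.80914306640625, 162.71853637695312), (55.51174545288086, 50.58277893066406), 6.4559783935546875) 0.18600362201946516 0.18001572691961942
scene 0.222 131 ((433.3569641113281, 165.83071899414062), (13.703415870666504, 69.123046875), 78.204833984375) 0.2404455130659163 0.22209883839557332
top 0.1 22 ((433.28240966796875, 141.43844604492188), (68.6378402709961, 30.172761917114258), 18.773733139038086) 0.15555513743609894 0.1493832416335812
top 0.165 357 ((429.7784423828125, 164.58517456054688), (55.92081832885742, 60.07994079589844), 76.59088897705078) 0.1753552169358051 0.16510422720313223
top 0.18 113 ((427.6493225097656, 159.67787170410156), (19.11776351928711, 34.35953903198242), 70.73308563232422) 0.18559671193791324 0.1800430843675339
top 0.222 27 ((416.1380920410156, 167.32899475097656), (4.711487293243408, 18.442264556884766), 80.94296264648438) 0.2269645432772592 0.2221421815212583
```

View pics/c3.png

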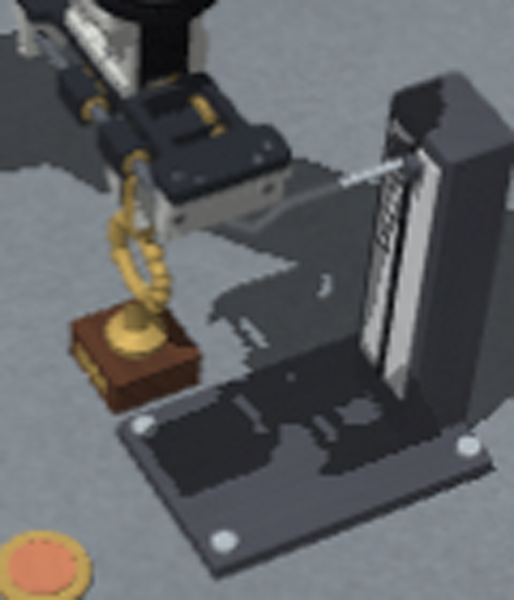

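Trophy hangs upright in the gripper, ring in line with the hook tip (crop (240,222)) and below it nothing in the way. Going over the tip.

{"fn": "carry_out", "kwargs": {
  "moves": [
    [0.01,0,0,0,0,0],
    [0.02,0,0,0,0,0],
    [0.03,-0.0005,0,0,0,0],
    [0.04,-0.0008,0,0,0,0],
    [0.05,-0.0008,0,0,0,0],
    [0.06,-0.0008,0,0,0,0],
    [0.07,-0.0008,0,0,0,0],
    [0.0765,-0.0008,0,0,0,0],
    [0.0765,-0.0008,0,0,0,0],
    [0.0765,-0.0008,0,0,0,0]
  ]
}}

```text
clock: 9.43
eef_pos: [0.4477, 0.2425, 0.2787]
ee_rot: [[0.234, 0.972, 0.001], [0.972, -0.234, -0.002], [-0.002, 0.001, -1.0]]
ft_force: [-0.5, 0.3, -6.4]
grip_width: 0.0156
grip_force: 35.0
```

```bash
cat >> h.py <<'E'
def ft(n=8):
    F=[]
    for k in range(n): optics.grab_frame('scene');F.append(bot.get_obs()['ft_force'])
    F=np.array(F);print('ft',F.mean(0).round(2),F.std(0).round(2))
E
python3 - <<'E'
from h import *
ft(10)
i,d=snap('scene','s4')
o=bot.get_obs();print(o['clock'],o['eef_pos'])
cv2.imwrite('pics/c4.png',cv2.resize(i[80:220,320:440,::-1],(514,600),interpolation=2))
E
```

```text
ft [-0.22  0.12 -6.23] [0.74 0.68 0.38]
9.975 [0.4477427  0.24287798 0.27883644]
```

View pics/c4.png

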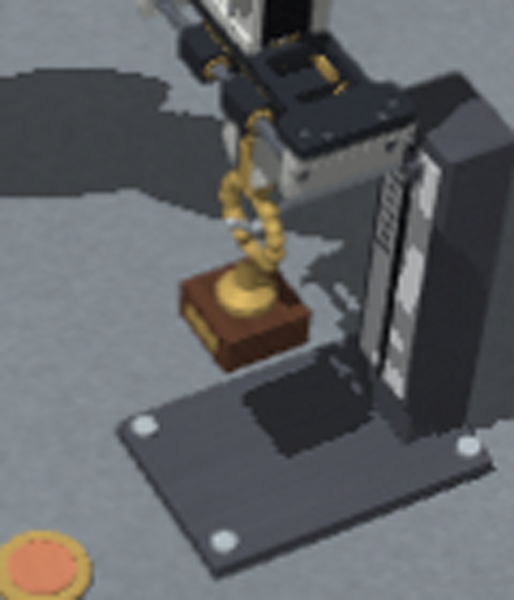

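The hook passes through the ring: its tip shows at crop (240,225), in the opening. The weight is about 6.2 N. Lowering in stages.

{"fn": "carry_out", "kwargs": {
  "moves": [
    [0,0,0.006,0,0,0],
    [0,0,0.012,0,0,0],
    [0,0,0.018,0,0,0],
    [0,0,0.022,0,0,0],
    [0,0,0.025,0,0,0],
    [0,0,0.028,0,0,0],
    [0,0,0.032,0,0,0],
    [0,0,0.036,0,0,0],
    [0,0,0.04,0,0,0],
    [0,0,0.045,0,0,0],
    [0,0,0.05,0,0,0],
    [0,0,0.055,0,0,0],
    [0,0,0.06,0,0,0],
    [0,0,0.06,0,0,0],
    [0,0,0.06,0,0,0],
    [0,0,0.06,0,0,0]
  ]
}}

```text
clock: 11.98
eef_pos: [0.4479, 0.243, 0.219]
ee_rot: [[0.233, 0.972, 0.001], [0.972, -0.233, -0.001], [-0.001, 0.001, -1.0]]
ft_force: [1.2, 0.8, -2.0]
grip_width: 0.0159
grip_force: 35.0
```

Run:
```python
from h import *
ft(10)
o=bot.get_obs();print(o['clock'],o['eef_pos'],o['ee_rot'])
```

```text
ft [ 0.53  1.9  -2.24] [0.46 0.35 0.55]
12.475 [0.44782893 0.24293421 0.21885047] [[ 2.33355618e-01  9.72391036e-01  9.10452251e-04]
 [ 9.72391083e-01 -2.33354598e-01 -1.10173060e-03]
 [-8.58854736e-04  1.14241067e-03 -9.99998979e-01]]
```

Hook carries about 4.0 N, at 35 mm of expected sink, and the tool feels +1.9 N in y. So the ring sits a few mm up the tip-side slope. Shift it towards the column and measure again.

{"fn": "carry_out", "kwargs": {
  "moves": [
    [0.001,0,0,0,0,0],
    [0.002,0,0,0,0,0],
    [0.003,0,0,0,0,0],
    [0.004,0,0,0,0,0],
    [0.005,0,0,0,0,0],
    [0.005,0,0,0,0,0],
    [0.005,0,0,0,0,0]
  ]
}}

```text
clock: 13.35
eef_pos: [0.4486, 0.2458, 0.2182]
ee_rot: [[0.234, 0.972, -0.001], [0.972, -0.234, -0.004], [-0.005, 0.0, -1.0]]
ft_force: [-0.8, -7.0, -2.7]
grip_width: 0.0162
grip_force: 35.0
```

Run:
```python
from h import *
ft(10)
i,d=snap('scene','s5');cv2.imwrite('pics/c5.png',cv2.resize(i[90:210,340:440,::-1],(500,600),interpolation=2))
o=bot.get_obs();print(o['clock'],o['eef_pos'])
```

```text
ft [-0.45 -6.22 -2.38] [0.43 0.71 0.49]
13.9 [0.4485732  0.24574487 0.21816432]
```

View pics/c5.png

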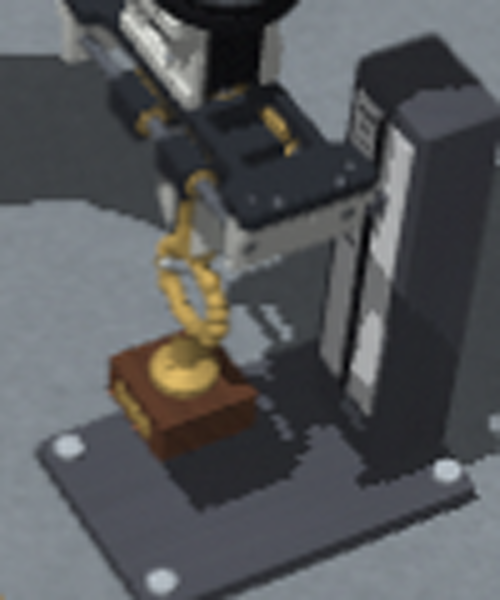

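The sideways force swung to -6 N, so the saddle lies only about 1 mm ahead of where it was. Going back 4 mm.

{"fn": "carry_out", "kwargs": {
  "moves": [
    [-0.001,0,0,0,0,0],
    [-0.002,0,0,0,0,0],
    [-0.003,0,0,0,0,0],
    [-0.004,0,0,0,0,0],
    [-0.004,0,0,0,0,0],
    [-0.004,0,0,0,0,0]
  ]
}}

```text
clock: 14.65
eef_pos: [0.4482, 0.2444, 0.219]
ee_rot: [[0.233, 0.972, 0.001], [0.972, -0.233, -0.0], [-0.0, 0.001, -1.0]]
ft_force: [0.9, 1.7, -2.8]
grip_width: 0.0159
grip_force: 35.0
```

Run:
```python
from h import *
ft(10)
o=bot.get_obs();print(o['clock'],o['eef_pos'],o['ee_rot'],o['moment'])
```

```text
ft [ 1.58  2.71 -2.67] [0.51 0.74 0.41]
15.15 [0.44813756 0.24420354 0.21894543] [[ 2.33224298e-01  9.72422288e-01  1.14951101e-03]
 [ 9.72422914e-01 -2.33223732e-01 -6.05247894e-04]
 [-3.20463294e-04  1.25896936e-03 -9.99999156e-01]] [ 0.85482591 -0.5255332   0.06055567]
```

{"fn": "carry_out", "kwargs": {
  "moves": [
    [0.0006,0,0,0,0,0],
    [0.0012,0,0.002,0,0,0],
    [0.0012,0,0.005,0,0,0],
    [0.0012,0,0.008,0,0,0],
    [0.0012,0,0.011,0,0,0],
    [0.0012,0,0.014,0,0,0],
    [0.0012,0,0.017,0,0,0],
    [0.0012,0,0.02,0,0,0],
    [0.0012,0,0.02,0,0,0],
    [0.0012,0,0.02,0,0,0]
  ]
}}

```text
clock: 16.4
eef_pos: [0.4482, 0.2446, 0.1988]
ee_rot: [[0.234, 0.972, 0.001], [0.972, -0.234, -0.002], [-0.002, 0.001, -1.0]]
ft_force: [-0.7, -4.0, -0.5]
grip_width: 0.016
grip_force: 35.0
```

Run:
```python
from h import *
ft(12)
o=bot.get_obs();print(o['clock'],o['eef_pos'],o['moment'])
```

```text
ft [-0.55 -4.26 -0.21] [0.53 0.44 0.42]
17.0 [0.4482592  0.2446961  0.19872905] [-1.24695653 -0.00999704  0.04414988]
```

{"fn": "carry_out", "kwargs": {
  "moves": [
    [-0.0004,0,0,0,0,0],
    [-0.0007,0,0,0,0,0],
    [-0.0007,0,0,0,0,0]
  ]
}}

```text
clock: 17.38
eef_pos: [0.4483, 0.2446, 0.199]
ee_rot: [[0.233, 0.972, 0.001], [0.972, -0.233, -0.001], [-0.0, 0.001, -1.0]]
ft_force: [-0.3, -2.8, 0.1]
grip_width: 0.0157
grip_force: 35.0
```

Run:
```python
from h import *
ft(12)
o=bot.get_obs();print(o['clock'],o['eef_pos'],o['moment'])
```

```text
ft [ 0.18 -1.83 -0.27] [0.43 0.48 0.62]
17.975 [0.44821342 0.2445343  0.19889266] [-0.28621196 -0.15865884  0.02915466]
```

{"fn": "carry_out", "kwargs": {
  "moves": [
    [-0.0002,0,0.001,0,0,0],
    [-0.0004,0,0.002,0,0,0],
    [-0.0004,0,0.0025,0,0,0],
    [-0.0004,0,0.0025,0,0,0]
  ]
}}

```text
clock: 18.48
eef_pos: [0.4482, 0.2444, 0.1965]
ee_rot: [[0.233, 0.972, 0.001], [0.972, -0.233, -0.001], [-0.0, 0.001, -1.0]]
ft_force: [0.6, 1.9, 0.2]
grip_width: 0.0159
grip_force: 35.0
```

Run:
```python
from h import *
ft(16)
o=bot.get_obs();print(o['clock'],o['eef_pos'],o['moment'])
```

```text
ft [ 1.38  3.1  -0.14] [0.5  0.98 0.42]
19.275 [0.44815544 0.24422054 0.19645336] [ 1.16885673 -0.50064979  0.02559202]
```

{"fn": "carry_out", "kwargs": {
  "moves": [
    [0.0003,0,0.0005,0,0,0],
    [0.0003,0,0.0008,0,0,0],
    [0.0003,0,0.0008,0,0,0],
    [0.0003,0,0.0008,0,0,0]
  ],
  "force": 3
}}

```text
clock: 19.77
eef_pos: [0.448, 0.2436, 0.1953]
ee_rot: [[0.234, 0.972, 0.0], [0.972, -0.234, -0.002], [-0.002, 0.001, -1.0]]
ft_force: [0.5, -0.8, -0.3]
grip_width: 0.0161
grip_force: 3.0
```

Run:
```python
from h import *
ft(16)
o=bot.get_obs();print(o['clock'],o['eef_pos'],o['moment'],o['grip_force'])
```

```text
ft [ 1.09 -1.07 -0.16] [0.45 0.7  0.31]
20.575 [0.44813924 0.24411449 0.19550239] [-0.3559755  -0.35624232 -0.06634182] 3.0002976581454277
```

{"fn": "carry_out", "kwargs": {
  "moves": [
    [0,0,0,0,0,0],
    [0,0,0,0,0,0],
    [0,0,0,0,0,0],
    [0,0,0,0,0,0],
    [0,0,0,0,0,0],
    [0,0,0,0,0,0],
    [0,0,0,0,0,0],
    [0,0,0,0,0,0],
    [0,0,0,0,0,0],
    [0,0,0,0,0,0],
    [0,0,0,0,0,0],
    [0,0,0,0,0,0],
    [0,0,0,0,0,0],
    [0,0,0,0,0,0],
    [0,0,0,0,0,0],
    [0,0,0,0,0,0],
    [0,0,0,0,0,0],
    [0,0,0,0,0,0]
  ],
  "claw": 0.1
}}

```text
clock: 22.82
eef_pos: [0.4481, 0.2442, 0.1955]
ee_rot: [[0.233, 0.972, 0.001], [0.972, -0.233, -0.001], [-0.001, 0.001, -1.0]]
ft_force: [0.8, -0.0, -0.4]
grip_width: 0.0412
grip_force: 0.0
```

Run:
```python
from h import *
ft(8)
i,d=snap('scene','s6');cv2.imwrite('pics/c6.png',cv2.resize(i[90:210,340:440,::-1],(500,600),interpolation=2))
o=bot.get_obs();print(o['clock'],o['eef_pos'],o['grip_width'])
```

```text
ft [-0.08 -0.02 -0.02] [0.32 0.72 0.71]
23.275 [0.44812457 0.2441661  0.19551228] 0.04134465822867735
```

View pics/c6.png

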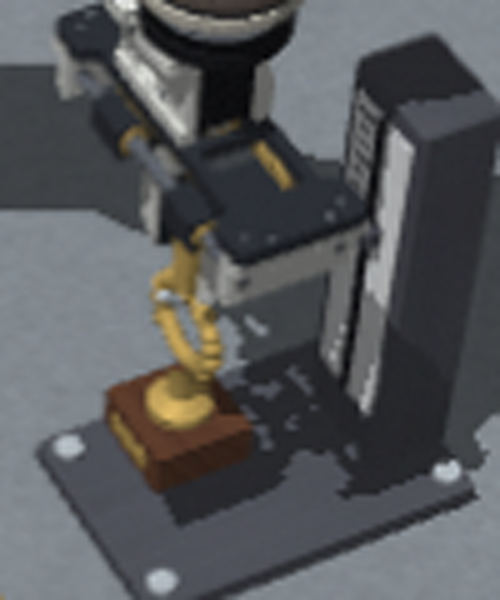

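The trophy hangs on the hook (ring at crop (180,300)), with both fingers clear of the spire. Letting it rest two more seconds.

{"fn": "carry_out", "kwargs": {
  "moves": [
    [0,0,0,0,0,0],
    [0,0,0,0,0,0],
    [0,0,0,0,0,0],
    [0,0,0,0,0,0],
    [0,0,0,0,0,0],
    [0,0,0,0,0,0],
    [0,0,0,0,0,0],
    [0,0,0,0,0,0],
    [0,0,0,0,0,0],
    [0,0,0,0,0,0],
    [0,0,0,0,0,0],
    [0,0,0,0,0,0],
    [0,0,0,0,0,0],
    [0,0,0,0,0,0],
    [0,0,0,0,0,0],
    [0,0,0,0,0,0]
  ]
}}

```text
clock: 25.28
eef_pos: [0.4481, 0.2442, 0.1955]
ee_rot: [[0.233, 0.972, 0.001], [0.972, -0.233, -0.001], [-0.001, 0.001, -1.0]]
ft_force: [0.4, -0.6, 0.8]
grip_width: 0.0415
grip_force: 0.0
```

Run:
```python
from h import *
def plinth(d):
  U,P=cloud('scene',d);m=(abs(P[:,:2]-[.447,.243]).max(1)<.05)&(P[:,2]>.045)&(P[:,2]<.11)
  h=P[m];return len(h),h.mean(0).round(4),np.percentile(h[:,2],[5,50,95]).round(4)
for k in range(5): print(bot.get_obs()['clock'],*plinth(optics.grab_frame('scene')[1]))
i,d=optics.grab_frame('scene')
U,P=cloud('scene',d);m=(abs(P[:,:2]-[.447,.243]).max(1)<.06)&(P[:,2]>.05)&(P[:,2]<.11)
z=P[m][:,2];print(np.histogram(z,12))
q=P[m]; q=q[(q[:,2]>.083)&(q[:,2]<.097)];print(cv2.minAreaRect(np.float32(q[:,:2]*1000)),np.linalg.lstsq(np.c_[q[:,:2]-q[:,:2].mean(0),np.ones(len(q))],q[:,2],rcond=None)[0])
```

```text
25.275 489 [0.4575 0.2322 0.0869] [0.0685 0.0887 0.1013]
25.325 487 [0.4574 0.2322 0.0869] [0.0676 0.0889 0.103 ]
25.375 483 [0.4575 0.2323 0.0868] [0.0674 0.0887 0.1022]
25.425 487 [0.4573 0.2322 0.0867] [0.0669 0.089  0.102 ]
25.475 491 [0.4574 0.2323 0.0869] [0.067  0.0891 0.1021]
(array([  6,  10,  31,  31,  29,  31,  63, 144,  65,  42,  24,   9]), array([0.0577548 , 0.06198256, 0.06621033, 0.0704381 , 0.07466586,
       0.07889363, 0.0831214 , 0.08734916, 0.09157693, 0.09580469,
       0.10003246, 0.10426023, 0.10848799]))
((450.0246887207031, 239.75238037109375), (61.55192184448242, 65.86701202392578), 77.70845031738281) [-0.00363116  0.01689587  0.08974889]
```

Still to within 0.2 mm and upright, plinth top at z≈0.089. The spire sits 4 mm lower than at the first grasp, so I'll go down 4 mm, regrip and lift straight up.

{"fn": "carry_out", "kwargs": {
  "moves": [
    [0,0,0.002,0,0,0],
    [0,0,0.004,0,0,0],
    [0,0,0.004,0,0,0],
    [0,0,0.004,0,0,0]
  ]
}}

```text
clock: 26.08
eef_pos: [0.4481, 0.2442, 0.1915]
ee_rot: [[0.233, 0.972, 0.001], [0.972, -0.233, -0.001], [-0.001, 0.001, -1.0]]
ft_force: [0.2, -0.3, 0.2]
grip_width: 0.0414
grip_force: 0.0
```

{"fn": "carry_out", "kwargs": {
  "moves": [
    [0,0,0,0,0,0],
    [0,0,0,0,0,0],
    [0,0,0,0,0,0],
    [0,0,0,0,0,0],
    [0,0,0,0,0,0],
    [0,0,0,0,0,0],
    [0,0,0,0,0,0],
    [0,0,0,0,0,0]
  ],
  "claw": 1,
  "force": 35
}}

```text
clock: 27.08
eef_pos: [0.4482, 0.2442, 0.1915]
ee_rot: [[0.233, 0.972, 0.001], [0.972, -0.233, -0.001], [-0.001, 0.001, -1.0]]
ft_force: [0.3, 0.1, -0.3]
grip_width: 0.0158
grip_force: 35.0
```

{"fn": "carry_out", "kwargs": {
  "moves": [
    [0,0,-0.003,0,0,0],
    [0,0,-0.008,0,0,0],
    [0,0,-0.014,0,0,0],
    [0,0,-0.02,0,0,0],
    [0,0,-0.026,0,0,0],
    [0,0,-0.032,0,0,0],
    [0,0,-0.038,0,0,0],
    [0,0,-0.044,0,0,0],
    [0,0,-0.05,0,0,0],
    [0,0,-0.055,0,0,0],
    [0,0,-0.06,0,0,0],
    [0,0,-0.065,0,0,0],
    [0,0,-0.07,0,0,0],
    [0,0,-0.075,0,0,0],
    [0,0,-0.08,0,0,0],
    [0,0,-0.085,0,0,0],
    [0,0,-0.085,0,0,0],
    [0,0,-0.085,0,0,0],
    [0,0,-0.085,0,0,0]
  ]
}}

```text
clock: 29.45
eef_pos: [0.4479, 0.2442, 0.2763]
ee_rot: [[0.233, 0.972, 0.0], [0.972, -0.233, -0.001], [-0.001, 0.001, -1.0]]
ft_force: [0.2, -0.0, -5.7]
grip_width: 0.0162
grip_force: 35.0
```

Run:
```python
from h import *
ft(4)
i,d=snap('scene','s7');cv2.imwrite('pics/c7.png',cv2.resize(i[80:220,320:440,::-1],(514,600),interpolation=2))
o=bot.get_obs();print(o['clock'],o['eef_pos'],o['grip_width'])
```

```text
ft [ 0.15  0.25 -6.32] [0.36 0.32 0.33]
29.7 [0.44802724 0.24423836 0.27643614] 0.01578926115976583
```

View pics/c7.png

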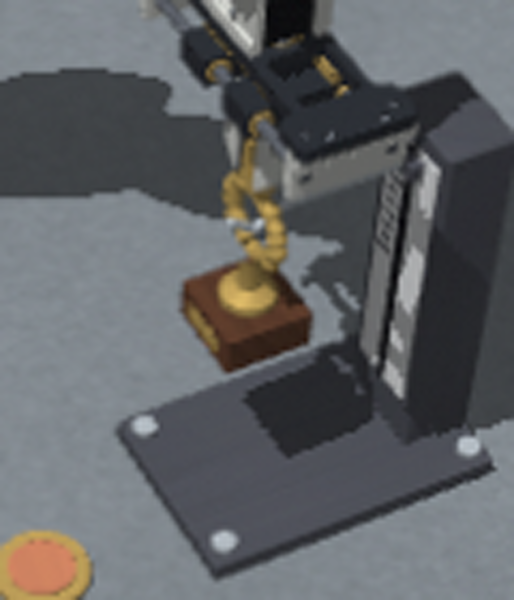

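Full weight (6.3 N) is back in the hand and the ring surrounds the hook freely, its tip at crop (243,225). Backing out, then up.

{"fn": "carry_out", "kwargs": {
  "moves": [
    [-0.006,0,0,0,0,0],
    [-0.014,0,0,0,0,0],
    [-0.024,0,0,0,0,0],
    [-0.034,0,0,0,0,0],
    [-0.044,0,0,0,0,0],
    [-0.054,0,0,0,0,0],
    [-0.064,0,0,0,0,0],
    [-0.074,0,0,0,0,0],
    [-0.084,0,0,0,0,0],
    [-0.09,0,-0.01,0,0,0],
    [-0.09,0,-0.03,0,0,0],
    [-0.09,0,-0.055,0,0,0],
    [-0.09,0,-0.075,0,0,0],
    [-0.09,0,-0.075,0,0,0],
    [-0.09,0,-0.075,0,0,0]
  ]
}}

```text
clock: 31.58
eef_pos: [0.4267, 0.1567, 0.351]
ee_rot: [[0.233, 0.972, 0.0], [0.972, -0.233, -0.002], [-0.002, 0.001, -1.0]]
ft_force: [0.9, 0.4, -7.1]
grip_width: 0.0155
grip_force: 35.0
```

Run:
```python
from h import *
i,d=snap('scene','s8')
o=bot.get_obs();print(o['clock'],o['eef_pos'],o['grip_width']);go(.5476,-.2385,.351,8.5,o)
```

```text
31.625 [0.42654558 0.15654344 0.35078016] 0.015979757109082074
[-0.3559  0.2099  0.0004] [-2.000e-02  1.100e-01 -2.199e+01]
```

{"fn": "carry_out", "kwargs": {
  "moves": [
    [-0.01,0.006,0,0,0,-1],
    [-0.03,0.018,0,0,0,-2],
    [-0.055,0.032,0,0,0,-3.5],
    [-0.08,0.047,0,0,0,-5],
    [-0.11,0.065,0,0,0,-7],
    [-0.14,0.083,0,0,0,-9],
    [-0.17,0.1,0,0,0,-11],
    [-0.2,0.118,0,0,0,-12.5],
    [-0.23,0.136,0,0,0,-14.5],
    [-0.26,0.153,0,0,0,-16],
    [-0.29,0.171,0,0,0,-18],
    [-0.315,0.186,0,0,0,-19.5],
    [-0.335,0.198,0,0,0,-21],
    [-0.35,0.206,0,0,0,-22],
    [-0.356,0.21,0,0,0,-22],
    [-0.356,0.21,0,0,0,-22],
    [-0.356,0.21,0,0,0,-22]
  ]
}}

```text
clock: 33.75
eef_pos: [0.5481, -0.2372, 0.3521]
ee_rot: [[-0.149, 0.989, 0.001], [0.989, 0.149, -0.001], [-0.001, 0.0, -1.0]]
ft_force: [0.3, 0.7, -6.1]
grip_width: 0.0155
grip_force: 35.0
```

Run:
```python
from h import *
i,d=snap('scene','s9');i,e=snap('top','t9')
o=bot.get_obs();print(o['clock'],o['eef_pos'],o['grip_width']);go(.5476,-.2385,.15,8.5,o)
p=o['eef_pos'];U,P=cloud('scene',d);m=abs(P[:,:2]-p[:2]).max(1)<.06
q=P[m&(P[:,2]>p[2]-.107)&(P[:,2]<p[2]-.097)]
print(len(q),cv2.minAreaRect(np.float32(q[:,:2]*1000)),p[2]-np.median(q[:,2]));A=np.linalg.lstsq(np.c_[q[:,:2]-q[:,:2].mean(0),np.ones(len(q))],q[:,2],rcond=None)[0];print(A)
```

```text
33.85 [ 0.54811908 -0.23735162  0.35237219] 0.015397534913607725
[-0.0008 -0.0008  0.2024] [0.04 0.07 0.07]
429 ((551.0803833007812, -240.25326538085938), (61.66762924194336, 61.3258171081543), 9.904000282287598) 0.1015819180594631
[-0.0097245   0.00213934  0.25072787]
```

Trophy is level over the empty cell. Floor contact is expected at TCP z≈0.135, so I'll descend fast to 0.148, then slowly.

{"fn": "carry_out", "kwargs": {
  "moves": [
    [0,0,0.015,0,0,0],
    [0,0,0.04,0,0,0],
    [0,0,0.07,0,0,0],
    [0,0,0.1,0,0,0],
    [0,0,0.13,0,0,0],
    [0,0,0.16,0,0,0],
    [0,0,0.18,0,0,0],
    [0,0,0.195,0,0,0],
    [0,0,0.202,0,0,0],
    [0,0,0.206,0,0,0],
    [0,0,0.209,0,0,0],
    [0,0,0.212,0,0,0],
    [0,0,0.214,0,0,0],
    [0,0,0.215,0,0,0],
    [0,0,0.216,0,0,0],
    [0,0,0.216,0,0,0],
    [0,0,0.216,0,0,0]
  ]
}}

```text
clock: 35.98
eef_pos: [0.5483, -0.2386, 0.1363]
ee_rot: [[-0.148, 0.989, 0.001], [0.989, 0.148, -0.001], [-0.001, 0.001, -1.0]]
ft_force: [-0.8, 0.4, -6.5]
grip_width: 0.0157
grip_force: 35.0
```

Run:
```python
from h import *
ft(6);o=bot.get_obs();print(o['clock'],o['eef_pos'])
```

```text
ft [ 0.35  0.15 -6.46] [0.71 0.57 0.55]
36.275 [ 0.54828547 -0.23859426  0.13624077]
```

{"fn": "carry_out", "kwargs": {
  "moves": [
    [0,0,0.0005,0,0,0],
    [0,0,0.001,0,0,0],
    [0,0,0.0015,0,0,0],
    [0,0,0.002,0,0,0],
    [0,0,0.002,0,0,0],
    [0,0,0.002,0,0,0]
  ]
}}

```text
clock: 37.02
eef_pos: [0.5484, -0.2388, 0.1346]
ee_rot: [[-0.148, 0.989, 0.001], [0.989, 0.148, -0.002], [-0.002, 0.001, -1.0]]
ft_force: [-0.8, 0.2, 0.2]
grip_width: 0.0156
grip_force: 35.0
```

Run:
```python
from h import *
ft(6);o=bot.get_obs();print(o['clock'],o['eef_pos'])
```

```text
ft [-1.08 -0.73  2.06] [0.72 0.54 0.78]
37.325 [ 0.54846205 -0.23882176  0.13456423]
```

Floor reached (the force turned to +2 N). Easing the grip, opening and retreating upward.

{"fn": "carry_out", "kwargs": {
  "moves": [
    [0,0,0,0,0,0],
    [0,0,0,0,0,0],
    [0,0,0,0,0,0]
  ],
  "force": 3
}}

```text
clock: 37.7
eef_pos: [0.5485, -0.2388, 0.1344]
ee_rot: [[-0.148, 0.989, 0.001], [0.989, 0.148, -0.002], [-0.002, 0.001, -1.0]]
ft_force: [-0.6, -2.3, 3.7]
grip_width: 0.0159
grip_force: 3.0
```

{"fn": "carry_out", "kwargs": {
  "moves": [
    [0,0,0,0,0,0],
    [0,0,0,0,0,0],
    [0,0,0,0,0,0],
    [0,0,0,0,0,0],
    [0,0,0,0,0,0],
    [0,0,-0.01,0,0,0],
    [0,0,-0.03,0,0,0],
    [0,0,-0.06,0,0,0],
    [0,0,-0.1,0,0,0],
    [0,0,-0.14,0,0,0],
    [0,0,-0.17,0,0,0],
    [0,0,-0.18,0,0,0],
    [0,0,-0.18,0,0,0],
    [0,0,-0.18,0,0,0]
  ],
  "claw": 0.1
}}

```text
clock: 39.45
eef_pos: [0.5475, -0.2383, 0.3128]
ee_rot: [[-0.148, 0.989, -0.001], [0.989, 0.148, -0.001], [-0.0, -0.001, -1.0]]
ft_force: [-0.1, 0.1, -0.3]
grip_width: 0.0416
grip_force: 0.0
```

Run:
```python
from h import *
i,d=snap('scene','s10');cv2.imwrite('pics/c10.png',i[80:400,140:460,::-1])
U,P=cloud('scene',d);p=np.array([.548,-.2385]);m=abs(P[:,:2]-p).max(1)<.055
q=P[m&(P[:,2]>.028)&(P[:,2]<.038)];print(len(q),cv2.minAreaRect(np.float32(q[:,:2]*1000)),np.median(q[:,2]))
q=P[m&(P[:,2]>.12)&(P[:,2]<.17)];print('spire',q.mean(0))
print(bot.get_obs()['clock'])
```

```text
337 ((550.9326171875, -241.91854858398438), (62.1160888671875, 61.882564544677734), 7.531651496887207) 0.03294047095898378
spire [ 0.55431882 -0.24259728  0.14574123]
39.5
```

View pics/c10.png

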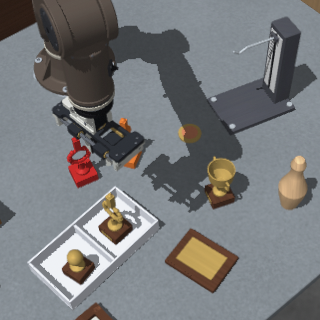

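The trophy stands upright in the empty cell at crop (115,225), plinth top at 33 mm as expected. The hook at (237,50) is empty and up, and the other things are where they were.

```bash
python3 -c "
from station import bot
print(bot.job_done())"
```

```text
the job is handed in; nothing more can be done
None
```

The wreath trophy was weighed on the hook (about 6.2 N, roughly 0.63 kg), hung free and still for over 4 s, then set down upright in the tray's empty compartment; the job is handed in at about 40 s, but no verdict came back.

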